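# Slide the top marble slab off the stack onto the decorating stand

## Robot

A 6-joint arm with a two-finger parallel gripper is mounted at the origin on the work surface. World frame = base frame: x ahead of the robot, y to its left, z up, the work surface at z = 0. Lengths are in m, angles in rad, forces in N, time in s.
With the tool pointing down it reaches from about 0.375 to 0.975 m from the base axis. Payload 3.8 kg.
Tool frame: the origin (TCP) lies on the centre line of the jaws, within the pads' length; the fingertips stand 14 mm ahead of it and the grasp point (between the pads) lies 5 mm behind it; z points along the fingers, y is the line along which they close (so a half turn about z gives the same grasp; the last joint's range is limited). The gripper opens to 85 mm and grips with 20 to 120 N. Pads are 22 mm wide; open, the fingers measure 114 mm over their backs; the gripper's body (76 mm by 85 mm) begins 54 mm behind the grasp point. The pads swing forward as they close: fully open they stand 13 mm farther back than shut.
Start: joints at [1.066, 0.264, 1.604, -0, 1.274, -0.037], TCP at [0.304, 0.602, 0.245] pointing down, gripper open.
Joint ranges: [-2.63, 2.63], [-0.94, 2.18], [0.31, 2.57], [-1.31, 4.45], [0, 2.66], [-2.55, 2.55]. Speed limits (rad/s): [2.57, 2.57, 3.14, 3.14, 3.14, 3.14].

## Interface

Orientations are given as a rotation vector (axis times angle).
In Python, from workcell import bot, eyes, spot_in gives the robot as it stands.
- The arm moves only by the tool carry_out, never from a script. Its argument "series" is text: rows parted by semicolons, each of 4 numbers parted by spaces: the shift along the world's x, y, z in m, then the turn about the world's z in degrees. In form: tx ty tz roll; .... A call has 1 to 20 rows; each row shifts and turns the commanded pose from where the row before left it; what a row does not reach is not made up. A row lasts 1/8 s, in which the tool goes at most 62.5 mm and 10.7 degrees, less where a joint would pass 70% of its speed; a pose out of reach is approached as far as the arm can. A call is refused whole if a number of a shift passes 0.0625 or a number of a turn 10.7, either way. A call with a gripper value outside its range is refused whole. "jaw" is the gripper command: -1 is shut, 1 is fully open, values between are in proportion, set as the call begins (left out, the last holds). The fingers move at their own pace and stop on an object; "grip_force" is the grip in N (left out, the last holds). Time passes only in rows, so rows that do not move let the fingers close. It gives the time, the measured TCP pose, the force, the opening and the grip force at its end, in the units of the state.
- bot.read_state(): the state, without advancing time (a new reading comes with each control period).
- eyes.read_camera(name): name is "scene" or "top"; returns (picture, depth): 400x640x3 uint8, blue, green, red; 400x640 float32, m along the optical axis (not along the pixel's ray), 0 where there is no reading.
- eyes.get_calibration(name): a dict with "K" (3x3 intrinsics, pixels), "distortion" ([k1, k2, p1, p2, k3] as OpenCV has them; the pictures are not rectified), "position" and "rotation" of the camera in the world. Camera axes: x right, y down, z forward; pixel columns grow to the right and rows downward; lengths in m; the calibration is good to about 2 mm. A picture is of the moment at which its call begins. get_calibration takes no time and is no camera call.
- bot.finish_job(): hands the job in; it is judged then, once.
Trained networks look in the newest picture that a camera, given by its name, has taken for a name from the list of things; names that differ only in an ending like _2 or _b are one class to them, and where a whole thing is asked for, a point or a joint stands for the part that bears it (a point fixed in the world has none). Each returns a list of dicts, best first, with "score" (0 to 1); they miss things now and then, are a little off and sometimes report something else, mostly with a low value. They report only what shows in the picture. A call takes as long as a camera call.
- spot_in(camera, target): "rect" ([centre column, centre row, width, height] in pixels, round what is visible of it).
The state is a dict: "time": time; "q": joint angles; "joint_vel": joint speeds; "joint_torque": joint torques, N m; "tool_pos": TCP position; "tcp_rot": TCP orientation; "wrist_force": force on the tool from outside, world axes, zero at the start; "torque": the same for the moment, N m; "width": opening from 0.0 (shut) to 1.0 (fully open); "grip_force": force on a finger pad.
Only numpy, scipy, OpenCV 4.12 (cv2) and the standard library are available. Lean on these libraries where they do the work, as an engineer would, in place of code of your own. Each camera call takes 0.05 s, during which the arm holds its last target. There are 200 camera calls.

## Task

Slide the top marble slab out of the plywood rack, straight across onto the aluminium decorating stand next to it, until its leading edge is fully home against the stop at the stand's far end and it lies flat on the bed. Slide it, do not lift it; press only gently and steadily, for a hard press drags the next slab along and a knock chips the marble, and leave the three slabs below, and the other things on the bench, where they are.

Things in the scene. Friction and masses are not known exactly. Their poses are not given: they have to be found in the camera images.
- top_slab: Uppermost of 4 equal loose marble slabs stacked flush in the rack: 130 mm along x, 110 along y, 10 thick, 0.3 to 0.5 kg. Origin: centre of its underside, z up; at the start y points to the stand. Friction about 0.4 underneath; fingertips grip better: a steady press of 6 to 9 N on its upper face drags it along (lighter slips, above about 10 N the slab below comes too). Over 30 N chips it.
- second_slab: The slab right under the top one, same size (130 x 110 x 10 mm, 0.3 to 0.5 kg), origin at the centre of its underside. It slides more easily (friction about 0.27) and must stay within 5 mm of where it is.
- third_slab: The next slab down, same size, origin at the centre of its underside. To stay.
- bottom_slab: The lowest slab, same size, origin at the centre of its underside, resting on the rack's base. To stay.
- rack: Fixed plywood rack round the stack. Origin on the bench under the stack's centre, z up, +y out of its open side to the stand. Top slab: underside 42 mm, upper face 52 mm above the origin. Back wall 62 mm high at y -58 to -70; side posts 56 mm high at y -38 and +36, inner faces at x +-67.5 mm (2.5 mm play). They stand higher than the stack: at first only the top slab's upper face can be reached.
- stand: Fixed aluminium stand with the rack's heading. Origin at foot level, z up, +y away from the rack. Bed face 38 mm above the origin, from y -65 to +71 mm, 4 to 7 mm lower than the top slab's first underside; gap of 4 to 24 mm between stack and bed. A slab fully home has its origin at y +5, x 0, z 38 mm. Side rails 9 mm above the bed, inner faces at x +-72 mm, flared at the entry.
- jar: Bystander: glass jar with a metal lid, 60 mm across, 85 mm high; origin at the centre of its underside. Leave alone.
- icing_bowl: Bystander: white bowl 110 mm across, 55 mm high; origin under its centre. Leave alone.
- biscuit_board: Bystander: silver round cake board 190 mm across with an iced biscuit on it, 16 mm high in all; origin under its centre. Leave alone.
- stop (a point): Middle of the inner face of the stop, a cross bar at the stand's far (+y) end, 16 mm higher than the bed; the point is 5 mm above the bed, at y = +60 mm of the stand. The slab's leading edge must rest against this face.

How it is judged:
On the way:
1. the top slab has slid at least 50 mm out of the rack (y of top_slab in the frame of rack above 0.05 m), for 0.05 s.
At the end, for the whole second after the job is handed in: The top slab lies flat on the bed (height within 2 mm, level to 0.03 rad), within 3 mm of fully home along the stand's y, within 10 mm of its middle line, square to 0.06 rad, at rest and released; the lower slabs are within 5 mm of their starts (y of top_slab in the frame of stand between 0.002 and 0.008 m and x of top_slab in the frame of stand between -0.01 and 0.01 m and z of top_slab in the frame of stand between 0.036 and 0.04 m and angle between the y axis of top_slab and the y axis of stand, either way round below 0.06 rad and angle between top_slab's own z axis and vertical below 0.03 rad and linear speed of top_slab below 0.01 m/s and distance of each of second_slab, third_slab, bottom_slab from where it was at the start of the episode below 0.005 m); the robot touches nothing.
It fails at once if the top slab is pressed or pushed with more than 30 N (contact force between any of the fingers, the arm and top_slab above 30 N).
It fails at once if the top slab is lifted instead of slid (15 mm above its place in the stack) or tipped more than 0.25 rad (z of top_slab in the frame of rack above 0.057 m or angle between top_slab's own z axis and vertical above 0.25 rad).
It fails at once if a lower slab is dragged along (moved more than 5 mm) (distance of any of second_slab, third_slab, bottom_slab from where it was at the start of the episode above 0.005 m).
It fails at once if a bystander is moved more than 20 mm (distance of any of jar, icing_bowl, biscuit_board from where it was at the start of the episode above 0.02 m).
It also fails if it takes over 64 s, if anything falls off the work surface, if the arm or the gripper's body presses on something with over 40 N, if the wrist force passes 120 N, or if a joint passes its speed limit or range.

## Working session

There is one attempt and no reset: what is moved stays moved. The work goes in short steps, Python scripts to look and compute and a tool call to move; the robot and the scene stay as the last step left them, time stands still between calls to the robot, and variables do not carry over. Pictures are saved under pics/ and viewed, at most 10 in all, crops included, and the job is handed in when it is done.

Besides the shell and the picture viewer there is one more tool, called after ">>>" by a JSON object that holds its "fn" and its "kwargs". carry_out: Moves the arm, as the interface text tells. Its arguments: {"type":"object","properties":{"series":{"type":"string"},"jaw":{"type":"number"},"grip_force":{"type":"number"}},"required":["series"]}

```bash
mkdir -p pics; ls; python3 - <<'E'
from workcell import bot,eyes,spot_in
import cv2,numpy as np
for c in("top","scene"):
    p,d=eyes.read_camera(c); cv2.imwrite(f"pics/{c}0.png",p); np.save(f"{c}0.npy",d)
    k=eyes.get_calibration(c); print(c,k)
    for t in("top_slab","rack","stand","jar","icing_bowl","biscuit_board"):
        print(t,[(round(r['score'],2),np.round(r['rect'])) for r in spot_in(c,t)[:2]])
print(bot.read_state())
E
```

```text
pics
top {'K': array([[399.33157843,   0.        , 316.42444352],
       [  0.        , 399.33157843, 199.57885228],
       [  0.        ,   0.        ,   1.        ]]), 'distortion': array([-0.01308589,  0.        ,  0.        ,  0.        ,  0.        ]), 'position': array([0.48847217, 0.00246493, 0.95309019]), 'rotation': array([-2.11411275,  2.17838829, -0.13000474])}
top_slab [(0.64, array([382., 242.,  69.,  73.]))]
rack [(0.75, array([384., 238.,  84.,  88.])), (0.72, array([489., 240.,  50.,  52.]))]
stand [(0.6, array([325., 275.,  90.,  95.]))]
jar [(0.97, array([427., 131.,  38.,  35.]))]
icing_bowl [(0.95, array([488., 240.,  50.,  48.]))]
biscuit_board [(0.57, array([186., 252.,  78.,  79.]))]
scene {'K': array([[370.57915109,   0.        , 319.45051024],
       [  0.        , 370.57915109, 195.16895906],
       [  0.        ,   0.        ,   1.        ]]), 'distortion': array([-0.03434385,  0.        ,  0.        ,  0.        ,  0.        ]), 'position': array([1.22973787, 0.40908182, 0.64145244]), 'rotation': array([-1.16539786, -2.20124857,  1.0987921 ])}
top_slab [(0
[... 341 characters left out ...]
([461., 246.,  79.,  55.]))]
{'time': 0.7, 'q': array([ 1.06607221e+00,  2.63810225e-01,  1.60392647e+00,  1.33939792e-05,
        1.27372610e+00, -3.68764471e-02]), 'joint_vel': array([-0.000395  ,  0.00086025, -0.00064017,  0.00073977,  0.0002916 ,
       -0.00145286]), 'joint_torque': array([-2.81042376e-04, -5.14853024e+01, -3.67609906e+01, -1.24645367e-04,
        6.33541513e-04, -1.03255866e-05]), 'tool_pos': array([0.30439738, 0.60249423, 0.24538006]), 'tcp_rot': array([7.28210241e-01, 3.05600613e+00, 2.01923651e-04]), 'wrist_force': array([-0.44087071, -0.34157975,  0.4178216 ]), 'torque': array([ 0.01143344, -0.02517409,  0.01970041]), 'grip_force': 0.0, 'width': 1.0072758253064384}
```

```bash
cat > h.py <<'E'
import numpy as np,cv2
from scipy.spatial.transform import Rotation as R
from workcell import bot,eyes,spot_in
def world(c,uv,depth=None,z=None):
    k=eyes.get_calibration(c);uv=np.atleast_2d(np.float64(uv))
    n=cv2.undistortPoints(uv[:,None],k["K"],k["distortion"])[:,0]
    r=np.c_[n,np.ones(len(n))];M=R.from_rotvec(k["rotation"]).as_matrix();w=r@M.T
    s=np.asarray(depth) if z is None else (z-k["position"][2])/w[:,2]
    return k["position"]+w*np.reshape(s,(-1,1))
E
python3 - <<'E'
import cv2,numpy as np
from h import *
p=cv2.imread("pics/top0.png")[180:340,260:460]
cv2.imwrite("pics/top0c.png",cv2.resize(p,None,fx=4,fy=3.75 if 0 else 4,interpolation=cv2.INTER_CUBIC)[:600])
d=np.load("top0.npy")
v,u=np.mgrid[180:340,260:460];uv=np.c_[u.ravel(),v.ravel()]
P=world("top",uv,d[180:340,260:460].ravel());Z=P[:,2].reshape(160,200)
im=cv2.applyColorMap(np.uint8(np.clip(Z/0.075*255,0,255)),cv2.COLORMAP_JET)
cv2.imwrite("pics/z.png",cv2.resize(im,None,fx=4,fy=4,interpolation=cv2.INTER_NEAREST)[:600])
for a in((382,240),(375,245),(390,235),(325,275),(320,270),(285,300)):
    print(a,world("top",a,d[a[1],a[0]]))
E
```

```text
(382, 240) [[ 0.51363485 -0.13207305  0.05364772]]
(375, 245) [[ 0.50299841 -0.11600081  0.05289104]]
(390, 235) [[ 0.52426492 -0.15061129  0.05316931]]
(325, 275) [[ 0.43940189 -0.0021986   0.0389525 ]]
(320, 270) [[0.4507632  0.00873911 0.03730996]]
(285, 300) [[0.38253615 0.09268765 0.00060738]]
```

View pics/top0c.png

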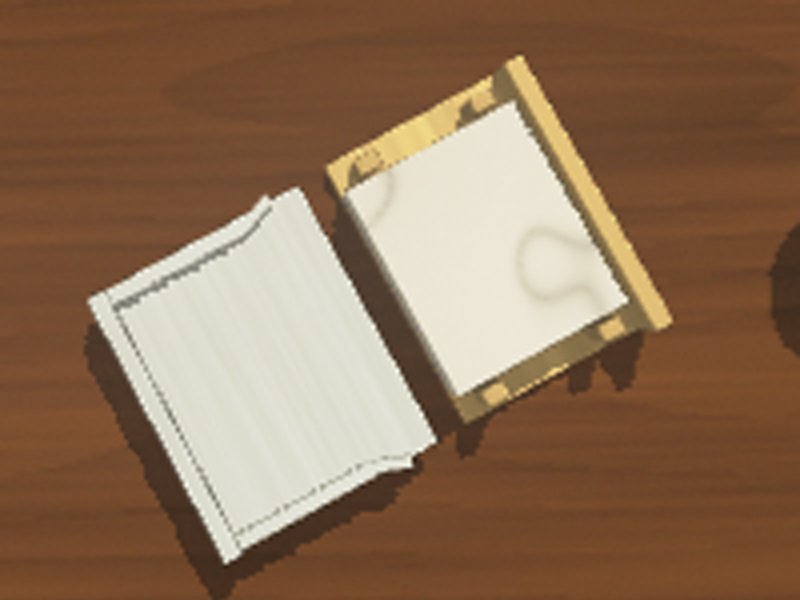

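View pics/z.png

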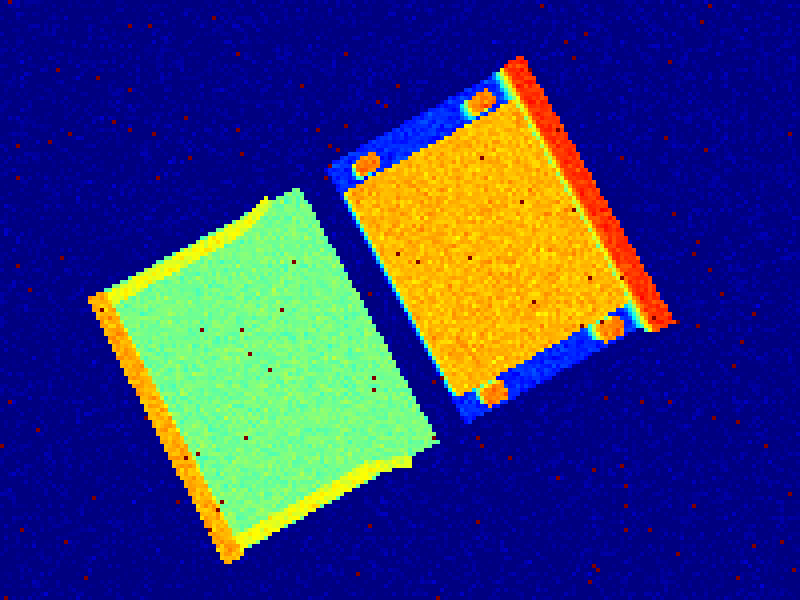

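```bash
python3 - <<'E'
from h import *
d=np.load("top0.npy")[180:340,260:460]
v,u=np.mgrid[180:340,260:460];uv=np.c_[u.ravel(),v.ravel()]
P=world("top",uv,d.ravel());Z=cv2.medianBlur(P[:,2].reshape(160,200).astype(np.float32),3)
def rect(lo,hi,seed,nm):
    m=np.uint8((Z>lo)&(Z<hi)); m=cv2.morphologyEx(m,cv2.MORPH_OPEN,np.ones((5,5)))
    n,l,s,c=cv2.connectedComponentsWithStats(m,connectivity=4)
    m=np.uint8(l==l[seed[1]-180,seed[0]-260])
    zz=np.median(Z[m>0]); cn=max(cv2.findContours(m,0,cv2.CHAIN_APPROX_NONE)[0],key=cv2.contourArea)[:,0]+[260,180]
    Q=world("top",cn,z=zz)[:,:2]*1000
    r=cv2.minAreaRect(Q.astype(np.float32)); print(nm,zz,r,cv2.boxPoints(r).tolist())
rect(.045,.0575,(382,240),"slab"); rect(.03,.0425,(325,275),"bed"); rect(.03,.08,(325,275),"stand")
# manual corners
print(world("top",np.array([(345,192),(515,100),(628,300),(457,395)])/4+[260,180],z=.0535))
print(world("top",np.array([(118,305),(298,188),(435,440),(238,540)])/4+[260,180],z=.0385))
s=bot.read_state();print(R.from_rotvec(s['tcp_rot']).as_matrix())
E
```

```text
slab 0.05212635 ((511.974365234375, -131.92086791992188), (153.4107666015625, 114.61420440673828), 26.60030746459961) [[417.72802734375, -115.02552032470703], [469.04815673828125, -217.5080108642578], [606.220703125, -148.81622314453125], [554.9005737304688, -46.33372497558594]]
bed 0.03702908 ((448.27154541015625, -7.6432037353515625), (162.81417846679688, 125.37637329101562), 26.737735748291016) [[347.3650207519531, 11.716426849365234], [403.7727355957031, -100.25411987304688], [549.1781005859375, -27.00283432006836], [492.7703552246094, 84.96771240234375]]
stand 0.037202753 ((445.0539855957031, -2.369110107421875), (168.163330078125, 137.67166137695312), 26.737735748291016) [[338.99298095703125, 21.277515411376953], [400.9324951171875, -101.67364501953125], [551.114990234375, -26.015735626220703], [489.17547607421875, 96.9354248046875]]
[[ 0.54287703 -0.05320496  0.0535    ]
 [ 0.59198977 -0.15133112  0.0535    ]
 [ 0.47809301 -0.2081908   0.0535    ]
 [ 0.42890372 -0.1107162   0.0535    ]]
[[ 0.48355193  0.07703295  0.0385    ]
 [ 0.54687592 -0.02736531  0.0385    ]
 [ 0.40348568 -0.09912742  0.0385    ]
 [ 0.35200997  0.01282111  0.0385    ]]
[[-8.92539215e-01  4.50969784e-01  5.15835134e-05]
 [ 4.50969787e-01  8.92539207e-01  1.19856977e-04]
 [ 8.01156708e-06  1.30239658e-04 -9.99999991e-01]]
```

>>> {"fn": "carry_out", "kwargs": {"series": "0.0154 -0.0536 0 -2.61;0.0154 -0.0536 0 -2.61;0.0154 -0.0536 0 -2.61;0.0154 -0.0536 0 -2.61;0.0154 -0.0536 0 -2.61;0.0154 -0.0536 0 -2.61;0.0154 -0.0536 0 -2.61;0.0154 -0.0536 0 -2.61;0.0154 -0.0536 0 -2.61;0.0154 -0.0536 0 -2.61;0.0154 -0.0536 0 -2.61;0.0154 -0.0536 0 -2.61;0.0154 -0.0536 0 -2.61;0.0154 -0.0536 0 -2.61;0 0 -0.05 0;0 0 -0.05 0;0 0 -0.04 0;0 0 -0.02 0;0 0 0 0;0 0 0 0", "jaw": 0}}

```text
time: 3.2
tool_pos: [0.5209, -0.1482, 0.0864]
tcp_rot: [1.648, 2.672, 0.001]
wrist_force: [-0.0, 0.5, 0.1]
width: 0.497
grip_force: 0.0
```

>>> {"fn": "carry_out", "kwargs": {"series": "0 0 -0.006 0;0 0 -0.004 0;0 0 -0.002 0;0 0 -0.001 0;0 0 -0.001 0;0 0 0 0;0 0 0 0"}}

```text
time: 4.08
tool_pos: [0.52, -0.1479, 0.0713]
tcp_rot: [1.649, 2.674, 0.0]
wrist_force: [-0.3, -0.3, -0.1]
width: 0.498
grip_force: 0.0
```

```bash
python3 - <<'E'
from h import *
p,d=eyes.read_camera("scene"); cv2.imwrite("pics/s1.png",cv2.resize(p[90:240,210:410],None,fx=4,fy=4,interpolation=cv2.INTER_CUBIC))
E
```

```text
(no output)
```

View pics/s1.png

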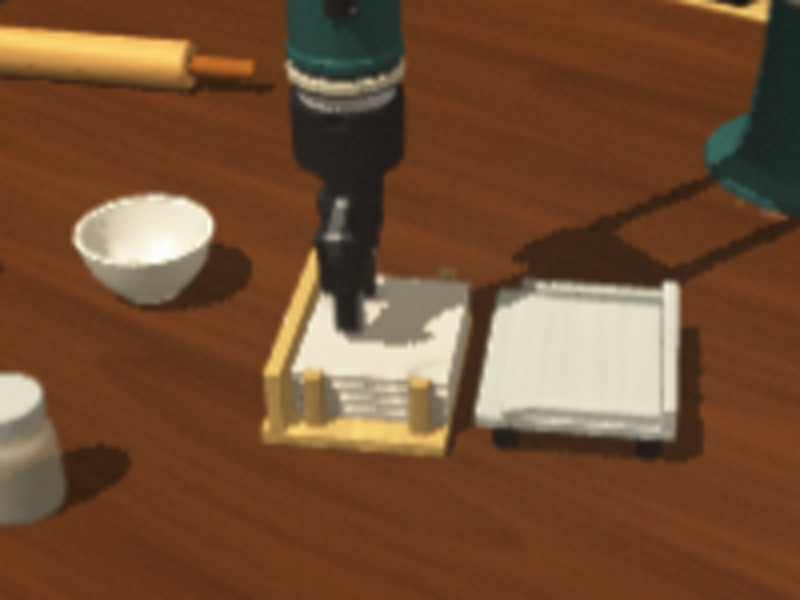

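The view shows the fingers (crop px 345,325) just above the top slab's rear half, clear of the back wall, with the stand empty. Descending to contact.

>>> {"fn": "carry_out", "kwargs": {"series": "0 0 -0.001 0;0 0 -0.001 0;0 0 -0.001 0;0 0 0 0"}}

```text
time: 4.62
tool_pos: [0.5198, -0.1479, 0.0681]
tcp_rot: [-1.649, -2.673, 0.0]
wrist_force: [0.0, -0.2, -0.0]
width: 0.504
grip_force: 0.0
```

>>> {"fn": "carry_out", "kwargs": {"series": "0 0 -0.001 0;0 0 -0.001 0;0 0 0 0"}}

```text
time: 5.0
tool_pos: [0.5199, -0.1479, 0.0662]
tcp_rot: [-1.649, -2.674, 0.0]
wrist_force: [-0.3, -0.5, 0.6]
width: 0.5
grip_force: 0.0
```

>>> {"fn": "carry_out", "kwargs": {"series": "0 0 -0.001 0;0 0 0 0"}}

```text
time: 5.25
tool_pos: [0.5199, -0.1479, 0.0652]
tcp_rot: [-1.649, -2.674, 0.0]
wrist_force: [-0.4, -1.0, -0.0]
width: 0.503
grip_force: 0.0
```

>>> {"fn": "carry_out", "kwargs": {"series": "0 0 -0.001 0;0 0 0 0"}}

```text
time: 5.5
tool_pos: [0.52, -0.1479, 0.0642]
tcp_rot: [-1.649, -2.674, -0.0]
wrist_force: [-0.3, -0.1, -0.3]
width: 0.502
grip_force: 0.0
```

>>> {"fn": "carry_out", "kwargs": {"series": "0 0 -0.001 0;0 0 0 0"}}

```text
time: 5.75
tool_pos: [0.52, -0.148, 0.0642]
tcp_rot: [-1.649, -2.674, 0.0]
wrist_force: [-2.2, 0.3, 5.6]
width: 0.494
grip_force: 3.1
```

>>> {"fn": "carry_out", "kwargs": {"series": "0 0 -0.0005 0;0 0 0 0"}}

```text
time: 6.0
tool_pos: [0.5201, -0.1479, 0.0642]
tcp_rot: [-1.649, -2.674, 0.0]
wrist_force: [-3.7, 1.5, 9.8]
width: 0.504
grip_force: 4.8
```

>>> {"fn": "carry_out", "kwargs": {"series": "0 0 -0.0005 0;0 0 0 0"}}

```text
time: 6.25
tool_pos: [0.5201, -0.1479, 0.0641]
tcp_rot: [-1.649, -2.674, 0.0]
wrist_force: [-5.1, 2.6, 12.9]
width: 0.503
grip_force: 6.4
```

>>> {"fn": "carry_out", "kwargs": {"series": "0 0 0.0004 0;0 0 0.0003 0;-0.00045 0.0009 0 0;-0.00045 0.0009 0 0;-0.00045 0.0009 0 0;-0.00045 0.0009 0 0;-0.00045 0.0009 0 0"}}

```text
time: 7.12
tool_pos: [0.5193, -0.1443, 0.0642]
tcp_rot: [1.647, 2.671, 0.0]
wrist_force: [1.7, -3.2, 5.8]
width: 0.496
grip_force: 2.7
```

>>> {"fn": "carry_out", "kwargs": {"series": "-0.00045 0.0009 -0.0002 0;-0.00045 0.0009 0 0;-0.00045 0.0009 0 0;-0.00045 0.0009 0 0;-0.00045 0.0009 0 0;-0.00045 0.0009 0 0;-0.00045 0.0009 0 0;-0.00045 0.0009 0 0"}}

```text
time: 8.12
tool_pos: [0.516, -0.1372, 0.0642]
tcp_rot: [1.647, 2.67, 0.001]
wrist_force: [0.6, -3.0, 4.7]
width: 0.501
grip_force: 2.9
```

```bash
cat > look.py <<'E'
from h import *
import sys
p,d=eyes.read_camera("scene"); cv2.imwrite(sys.argv[1],cv2.resize(p[120:220,250:410],None,fx=5,fy=5,interpolation=cv2.INTER_CUBIC))
for _ in range(2):
    s=bot.read_state(); print(s['time'],s['tool_pos'],s['wrist_force'])
E
python3 look.py pics/s2.png
```

```text
8.175 [ 0.51595416 -0.13711273  0.06420145] [ 1.21524696 -2.20339609  5.54738903]
8.175 [ 0.51595416 -0.13711273  0.06420145] [ 1.21524696 -2.20339609  5.54738903]
```

View pics/s2.png

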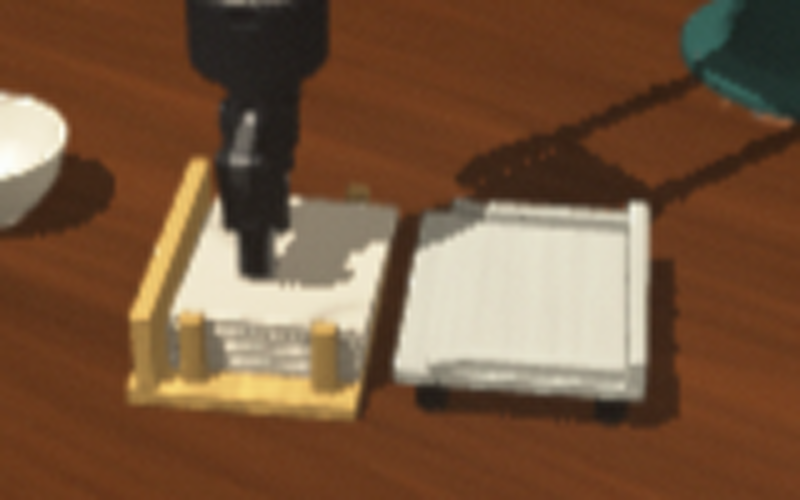

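```bash
cat > prof.py <<'E'
from h import *
# rack frame: origin = slab start centre; y to stand
O=np.array([.5105,-.1309]);X=np.array([.8938,.4485]);Y=np.array([-.4485,.8938])
def prof(save=None):
    p,d=eyes.read_camera("top")
    v,u=np.mgrid[170:340,240:470];dd=d[170:340,240:470].ravel()
    P=world("top",np.c_[u.ravel(),v.ravel()],dd)[dd>0];x=(P[:,:2]-O)@X*1000;y=(P[:,:2]-O)@Y*1000;z=P[:,2]*1000
    for x0,x1 in((-60,-48),(-48,-35),(35,48),(48,60)):
        out=[]
        for y0 in range(-64,224,4):
            m=(x>x0)&(x<x1)&(y>=y0)&(y<y0+4); out.append(f"{np.median(z[m]):.0f}" if m.sum()>2 else "-")
        print((x0,x1)," ".join(out))
    if save: cv2.imwrite(save,cv2.resize(p[180:330,260:460],None,fx=4,fy=4,interpolation=cv2.INTER_CUBIC))
    s=bot.read_state(); t=s['tool_pos']; print(s['time'],"tcp rackframe",(t[:2]-O)@X*1000,(t[:2]-O)@Y*1000,t[2],s['wrist_force'])
if __name__=="__main__":
    import sys; prof(*sys.argv[1:])
E
python3 prof.py
```

```text
(-60, -48) - - - - - - - 437 436 435 438 438 437 424 429 152 133 52 51 - - - - - - - - - - 52 50 1 0 -0 19 37 38 535 536 535 534 535 542 544 546 546 537 519 501 38 37 37 38 38 37 38 37 38 37 36 37 36 37 38 37 36 53 53 53 - 1 0
(-48, -35) - - - - - 442 441 440 439 437 434 431 429 426 420 413 405 411 407 - - - - - - - - 53 53 52 51 3 -1 -0 2 36 37 480 486 525 531 536 538 533 527 514 259 37 36 37 37 36 38 37 38 38 36 36 37 35 36 37 37 37 36 37 53 53 52 - 0 1
(35, 48) - - - - - - - - - 412 416 418 422 425 428 430 431 431 435 437 440 441 441 439 435 428 421 417 404 53 4 -0 -0 -0 1 37 37 37 38 37 38 37 38 37 37 37 37 37 37 38 36 38 36 37 37 37 37 38 36 37 36 37 37 37 38 38 52 53 53 - 1 -1
(48, 60) - - - - - - - - - - - - - 414 418 418 143 430 432 434 434 430 423 417 416 404 53 52 53 52 26 1 -1 -0 -1 36 38 37 36 37 37 37 39 38 37 36 37 37 37 37 36 37 37 37 38 37 37 37 37 37 38 36 36 37 37 37 53 53 52 - 1 0
8.225 tcp rackframe 2.1064163198514496 -8.005217423763654 0.06418686853375674 [ 1.55192686 -2.75227887  5.09106781]
```

>>> {"fn": "carry_out", "kwargs": {"series": "0 0 -0.0002 0;0 0 -0.0002 0;-0.00045 0.0009 0 0;-0.00045 0.0009 0 0;-0.00045 0.0009 0 0;-0.00045 0.0009 0 0"}}

```text
time: 8.98
tool_pos: [0.5143, -0.1341, 0.0642]
tcp_rot: [1.646, 2.67, -0.001]
wrist_force: [0.4, -5.0, 7.8]
width: 0.499
grip_force: 3.9
```

>>> {"fn": "carry_out", "kwargs": {"series": "-0.00045 0.0009 0 0;-0.00045 0.0009 0 0;-0.00045 0.0009 0 0;-0.00045 0.0009 0 0"}}

```text
time: 9.48
tool_pos: [0.5125, -0.1305, 0.0642]
tcp_rot: [1.646, 2.67, -0.001]
wrist_force: [0.5, -4.4, 7.3]
width: 0.501
grip_force: 3.9
```

```bash
python3 prof.py
```

```text
(-60, -48) - - - - - - 423 423 432 437 435 436 437 438 437 421 428 147 130 52 52 53 - - - - - - - - - - 50 1 19 37 37 37 38 535 535 535 535 536 543 545 546 545 515 498 476 37 37 36 37 36 37 37 37 37 37 38 37 36 37 37 50 52 52 - 1 -0
(-48, -35) - - - - - 432 441 441 441 440 439 436 433 431 429 426 419 414 161 410 406 - - - - - - - - 52 52 52 50 0 1 37 37 37 38 482 489 525 532 535 537 529 521 503 37 36 38 38 38 37 36 37 39 36 37 37 38 37 36 38 37 38 52 54 53 - -1 -0
(35, 48) - - - - - - - - - - - 414 416 419 422 425 428 430 431 433 434 437 440 441 441 440 435 428 421 414 402 51 -1 0 2 37 38 38 37 38 37 37 37 36 37 36 37 37 37 38 37 37 38 37 37 37 37 37 35 38 36 37 37 37 36 36 52 53 54 - 0 -1
(48, 60) - - - - - - - - - - - - - - - 412 417 419 152 431 432 434 433 430 423 419 413 400 52 53 53 49 1 -1 1 38 38 36 38 37 37 36 36 37 38 37 37 36 38 37 38 37 36 38 37 37 37 36 37 37 37 38 37 37 37 37 52 53 53 - 0 0
9.525 tcp rackframe 1.9385290199248932 -0.4186340062188386 0.0641699157478043 [ 0.89800368 -4.2733242   7.72999756]
```

>>> {"fn": "carry_out", "kwargs": {"series": "-0.00045 0.0009 0 0;-0.00045 0.0009 0 0;-0.00045 0.0009 0 0;-0.00045 0.0009 0 0;-0.00045 0.0009 0 0;-0.00045 0.0009 0 0"}}

```text
time: 10.28
tool_pos: [0.5098, -0.1251, 0.0642]
tcp_rot: [1.646, 2.67, -0.0]
wrist_force: [-0.1, -5.4, 7.8]
width: 0.498
grip_force: 3.9
```

```bash
cat > edge.py <<'E'
from prof import *
def edge(save=None):
    p,d=eyes.read_camera("top"); sub=cv2.medianBlur(d[170:340,240:470],3)
    v,u=np.mgrid[170:340,240:470];dd=sub.ravel()
    P=world("top",np.c_[u.ravel(),v.ravel()],dd);x=(P[:,:2]-O)@X*1000;y=(P[:,:2]-O)@Y*1000;z=P[:,2]*1000
    xs,ys=[],[]
    for x0 in range(-62,62,3):
        b=(x>x0)&(x<x0+3)&(y>35)&(y<190);m=b&(z>44)&(z<62);
        if m.sum()<3: continue
        ym=y[m].max()
        g=b&(y>ym)&(y<ym+7)
        if g.sum() and z[g].max()<48: xs.append(x0+1.5);ys.append(ym)
    xs,ys=np.array(xs),np.array(ys)
    if len(xs)>4:
        f=np.polyfit(xs,ys,1);k=abs(ys-np.polyval(f,xs))<3;f=np.polyfit(xs[k],ys[k],1);print("front y",f[1],"slope",f[0],"n",k.sum())
    m=(z>44)&(z<62)&(y>60)&(y<195);print("x range of top face beyond 60:",np.percentile(x[m],[.5,99.5]) if m.sum()>20 else None)
    if save: cv2.imwrite(save,cv2.resize(p[180:330,260:460],None,fx=4,fy=4,interpolation=cv2.INTER_CUBIC))
    s=bot.read_state(); t=s['tool_pos']; print(s['time'],"tcp",(t[:2]-O)@X*1000,(t[:2]-O)@Y*1000,t[2],s['wrist_force'])
if __name__=="__main__":
    import sys; edge(*sys.argv[1:])
E
python3 edge.py pics/t3.png;python3 look.py pics/s3.png
```

```text
front y 70.46667337523742 slope -0.060417112630034187 n 21
x range of top face beyond 60: [-82.21122533  80.55685116]
10.325 tcp 2.0090235273485573 5.64519972826561 0.06415297414545384 [ 0.90335287 -3.03382024  7.66582267]
10.375 [ 0.50980329 -0.12495655  0.06417802] [ 0.55853875 -4.28415624  8.78128856]
10.375 [ 0.50980329 -0.12495655  0.06417802] [ 0.55853875 -4.28415624  8.78128856]
```

View pics/s3.png

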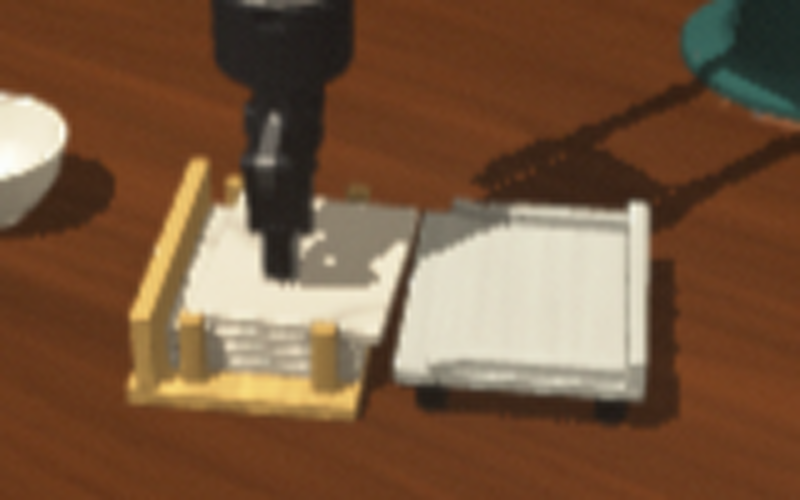

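>>> {"fn": "carry_out", "kwargs": {"series": "0 0 0.002 0;0 0 0.004 0;0.0072 -0.0009 0 0;0.0071 -0.0009 0 0;0 0 0 0;0 0 -0.003 0;0 0 -0.0015 0;0 0 -0.0008 0;0 0 0 0"}}

```text
time: 11.5
tool_pos: [0.5219, -0.1253, 0.0642]
tcp_rot: [-1.649, -2.673, 0.0]
wrist_force: [-3.9, 1.3, 8.7]
width: 0.504
grip_force: 4.6
```

>>> {"fn": "carry_out", "kwargs": {"series": "0 0 -0.0003 0;0 0 0 0"}}

```text
time: 11.75
tool_pos: [0.5219, -0.1253, 0.0641]
tcp_rot: [-1.649, -2.673, 0.0]
wrist_force: [-5.3, 1.5, 10.9]
width: 0.502
grip_force: 5.5
```

```bash
python3 edge.py; python3 -c "
from h import *
print(bot.read_state()['torque'])"
```

```text
front y 70.56738351073591 slope -0.06078418688117649 n 22
x range of top face beyond 60: [-80.45309509  80.56772732]
11.8 tcp 12.693352958860565 -0.11047843982393238 0.06413124059948198 [-4.00633574  0.83808897 11.00192076]
[0.29490454 0.75290907 0.0247313 ]
```

>>> {"fn": "carry_out", "kwargs": {"series": "0 0 0.0004 0;0 0 0 0;-0.00045 0.0009 0 0.2;-0.00045 0.0009 0 0.2;-0.00045 0.0009 0 0.3;-0.00045 0.0009 0 0.3;-0.00045 0.0009 0 0.3;-0.00045 0.0009 0 0.3;-0.00045 0.0009 0 0.3"}}

```text
time: 12.92
tool_pos: [0.5203, -0.1198, 0.0642]
tcp_rot: [1.603, 2.698, 0.0]
wrist_force: [1.4, -2.6, 4.7]
width: 0.497
grip_force: 2.5
```

```bash
python3 edge.py
```

```text
front y 70.73429799448162 slope -0.06510617282601455 n 14
x range of top face beyond 60: [-80.53656776  79.97775629]
12.975 tcp 13.784368878010904 5.568324874446337 0.06419506839132955 [ 1.21101922 -2.11320865  4.2593277 ]
```

>>> {"fn": "carry_out", "kwargs": {"series": "0 0 -0.0002 0;0 0 -0.0002 0;-0.00045 0.0009 0 0.2;-0.00045 0.0009 0 0.2;-0.00045 0.0009 0 0.2;-0.00045 0.0009 0 0.2;-0.00045 0.0009 0 0.2"}}

```text
time: 13.85
tool_pos: [0.5185, -0.1156, 0.0642]
tcp_rot: [1.578, 2.711, 0.0]
wrist_force: [0.9, -3.1, 6.4]
width: 0.5
grip_force: 3.3
```

```bash
python3 edge.py
```

```text
front y 73.38334084449112 slope -0.05917517968948744 n 12
x range of top face beyond 60: [-80.08584694  80.70676659]
13.9 tcp 13.99396807794538 10.191212292859143 0.06417837836613617 [ 0.49907759 -3.22504793  6.10690313]
```

>>> {"fn": "carry_out", "kwargs": {"series": "-0.00045 0.0009 -0.0002 0.1;-0.00045 0.0009 0 0.1;-0.00045 0.0009 0 0.1;-0.00045 0.0009 0 0.1;-0.00045 0.0009 0 0.1;-0.00045 0.0009 0 0.1;-0.00045 0.0009 0 0;-0.00045 0.0009 0 0"}}

```text
time: 14.9
tool_pos: [0.515, -0.1086, 0.0641]
tcp_rot: [1.564, 2.719, 0.0]
wrist_force: [1.3, -3.7, 7.7]
width: 0.501
grip_force: 3.6
```

```bash
python3 edge.py
```

```text
front y 80.01988605910833 slope -0.0852142270428526 n 7
x range of top face beyond 60: [-80.56669234  81.50097254]
14.95 tcp 14.111413930213063 18.064235628527772 0.06417425777914432 [ 1.2383145  -3.78841481  7.42916957]
```

```bash
python3 edge.py pics/t4.png; python3 look.py pics/s4.png; python3 -c "
import cv2,numpy as np
a=cv2.imread('pics/t4.png');b=cv2.imread('pics/s4.png')
cv2.imwrite('pics/c4.png',np.hstack([cv2.resize(a[:520],(440,286)),cv2.resize(b[50:450,100:600],(358,286))]))"
```

```text
front y 80.05576915560326 slope -0.08547384184477225 n 7
x range of top face beyond 60: [-80.28735544  80.5755282 ]
15.0 tcp 14.119546728573585 18.029536643405503 0.06419467591679233 [ 1.71792442 -3.41257612  8.1720536 ]
15.05 [ 0.5149951  -0.10842402  0.06416277] [ 0.58491279 -3.68921336  7.19713409]
15.05 [ 0.5149951  -0.10842402  0.06416277] [ 0.58491279 -3.68921336  7.19713409]
```

View pics/c4.png

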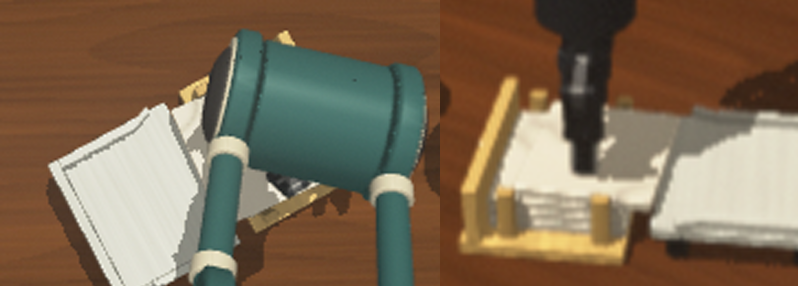

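```bash
cat > sedge.py <<'E'
from prof import *
def sedge():
    p,d=eyes.read_camera("scene"); r0,r1,c0,c1=110,240,240,420
    v,u=np.mgrid[r0:r1,c0:c1];dd=d[r0:r1,c0:c1].ravel()
    P=world("scene",np.c_[u.ravel(),v.ravel()],dd);x=(P[:,:2]-O)@X*1000;y=(P[:,:2]-O)@Y*1000;z=P[:,2]*1000
    ok=dd>0
    for x0 in range(-60,60,12):
        out=[]
        for y0 in range(-62,214,4):
            m=ok&(x>x0)&(x<x0+12)&(y>=y0)&(y<y0+4)&(z<75)
            out.append(f"{np.median(z[m]):.0f}" if m.sum()>0 else "-")
        print(x0," ".join(out))
    s=bot.read_state(); t=s['tool_pos']; print(s['time'],"tcp",(t[:2]-O)@X*1000,(t[:2]-O)@Y*1000,t[2],s['wrist_force'])
if __name__=="__main__": sedge()
E
python3 sedge.py
```

```text
-60 63 49 42 44 44 42 42 44 44 54 53 52 - - - - - - - - - 54 53 53 52 53 52 53 53 52 52 53 53 53 53 54 47 38 38 39 37 37 36 37 37 37 38 38 38 36 38 38 37 38 38 38 37 37 38 38 39 38 37 38 37 36 54 54 53
-48 64 48 44 43 43 43 42 43 - 52 53 53 53 - - - - - - - - 52 54 52 52 54 52 53 51 52 52 53 52 52 53 53 39 37 38 38 37 38 38 38 36 38 38 37 38 38 37 37 38 37 38 39 38 37 36 38 38 38 37 38 38 39 53 53 54
-36 64 50 42 43 43 43 42 43 - 54 53 53 52 52 - - - - - - - - 53 53 54 54 52 53 52 53 53 53 52 53 53 53 45 38 37 38 38 38 38 39 38 39 39 36 39 37 38 37 39 38 37 38 38 38 36 38 38 38 37 35 38 39 54 54 54
-24 62 56 44 43 42 43 43 44 52 53 53 53 52 53 - - - - - - - 52 52 52 53 52 53 52 53 53 52 53 52 54 54 51 37 38 38 38 38 38 38 38 37 39 38 37 38 38 37 39 37 39 38 38 37 37 37 37 38 38 38 39 38 39 54 53 53
-12 62 47 43 42 42 43 43 43 52 53 53 52 52 53 54 53 - - - - - 53 60 52 54 53 53 53 52 54 53 52 54 54 52 49 38 38 36 38 38 38 39 37 37 37 39 37 37 37 37 37 37 38 38 38 39 38 36 37 38 38 38 38 38 39 53 54 53
0 62 47 43 43 43 42 43 44 52 53 53 52 53 53 52 52 - - - - - 53 53 53 52 52 52 53 51 
[... 333 characters left out ...]
43 44 42 42 43 53 53 52 53 52 54 54 54 53 53 - - - - - 56 53 53 53 52 53 53 17 3 1 52 2 52 38 37 37 38 36 38 37 38 38 38 39 39 38 36 37 38 37 37 38 38 38 37 37 36 37 37 38 38 37 38 44 54 54 54
36 63 52 43 43 43 42 44 52 52 53 53 52 54 53 53 52 54 60 59 60 65 53 61 54 53 53 53 54 53 54 27 50 1 51 52 37 37 38 38 38 38 38 19 38 18 37 36 1 38 20 38 38 37 37 36 37 37 37 36 37 38 38 37 39 39 38 54 53 26
48 62 46 43 45 43 - - 51 52 52 52 52 53 53 52 54 52 52 53 53 54 53 53 53 52 52 52 53 53 21 51 27 27 2 37 1 38 37 37 38 38 37 19 20 19 2 20 1 35 20 2 19 1 20 1 1 2 1 19 2 18 19 36 38 37 38 27 54 1
15.1 tcp 14.122491170969592 18.07533448882028 0.06415719666723749 [ 0.30751271 -2.34993338  8.22790888]
```

>>> {"fn": "carry_out", "kwargs": {"series": "0 0 0.004 0;0 0 0.008 0;0.013 0.001 0 -1.7;0.013 0.001 0 -1.7;0 0 0 0;0 0 0 0;0 0 -0.003 0;0 0 -0.002 0;0 0 0 0;0 0 0 0", "jaw": -1}}

```text
time: 16.35
tool_pos: [0.5391, -0.1055, 0.0696]
tcp_rot: [1.647, 2.675, 0.0]
wrist_force: [0.0, -0.5, 0.2]
width: -0.003
grip_force: 0.0
```

>>> {"fn": "carry_out", "kwargs": {"series": "0 0 -0.001 0;0 0 0 0"}}

```text
time: 16.6
tool_pos: [0.5391, -0.1054, 0.0685]
tcp_rot: [-1.647, -2.675, -0.0]
wrist_force: [0.1, -0.4, 0.3]
width: 0.0
grip_force: 0.0
```

>>> {"fn": "carry_out", "kwargs": {"series": "0 0 -0.001 0;0 0 0 0"}}

```text
time: 16.85
tool_pos: [0.539, -0.1054, 0.0675]
tcp_rot: [-1.647, -2.675, 0.0]
wrist_force: [-0.4, -0.2, 0.2]
width: 0.002
grip_force: 0.0
```

>>> {"fn": "carry_out", "kwargs": {"series": "0 0 -0.001 0;0 0 0 0"}}

```text
time: 17.1
tool_pos: [0.539, -0.1054, 0.0665]
tcp_rot: [-1.647, -2.675, 0.0]
wrist_force: [0.3, -0.0, 0.1]
width: -0.001
grip_force: 0.0
```

>>> {"fn": "carry_out", "kwargs": {"series": "0 0 -0.0006 0;0 0 0 0"}}

```text
time: 17.35
tool_pos: [0.5392, -0.1055, 0.0661]
tcp_rot: [1.647, 2.675, 0.0]
wrist_force: [-1.1, 0.4, 0.5]
width: 0.001
grip_force: 0.4
```

>>> {"fn": "carry_out", "kwargs": {"series": "-0.00045 0.0009 -0.0002 0;-0.00045 0.0009 -0.0002 0;-0.00045 0.0009 0 0;-0.00045 0.0009 0 0"}}

```text
time: 17.85
tool_pos: [0.5379, -0.102, 0.066]
tcp_rot: [1.646, 2.674, 0.0]
wrist_force: [1.3, -2.7, 3.4]
width: 0.001
grip_force: 1.7
```

>>> {"fn": "carry_out", "kwargs": {"series": "-0.00045 0.0009 -0.0003 0;-0.00045 0.0009 -0.0002 0;-0.00045 0.0009 0 0"}}

```text
time: 18.23
tool_pos: [0.5371, -0.0996, 0.066]
tcp_rot: [1.646, 2.673, 0.0]
wrist_force: [1.8, -3.3, 5.1]
width: 0.003
grip_force: 2.7
```

>>> {"fn": "carry_out", "kwargs": {"series": "-0.00045 0.0009 0 0;-0.00045 0.0009 0 0;-0.00045 0.0009 0 0;-0.00045 0.0009 0 0;-0.00045 0.0009 0 0;-0.00045 0.0009 0 0"}}

```text
time: 18.98
tool_pos: [0.5344, -0.0942, 0.066]
tcp_rot: [1.646, 2.673, 0.001]
wrist_force: [0.9, -2.0, 4.4]
width: 0.001
grip_force: 2.7
```

```bash
cat > fit.py <<'E'
# slab pose from scene depth: fit edges of the top face
from prof import *
def fit(lo=48.5):
    p,d=eyes.read_camera("scene"); r0,r1,c0,c1=110,240,240,420
    v,u=np.mgrid[r0:r1,c0:c1];dd=cv2.medianBlur(d[r0:r1,c0:c1],3).ravel()
    P=world("scene",np.c_[u.ravel(),v.ravel()],dd);x=(P[:,:2]-O)@X*1000;y=(P[:,:2]-O)@Y*1000;z=P[:,2]*1000
    F=[];B=[]
    for x0 in range(-56,56,4):
        b=(x>x0)&(x<x0+4)&(z<60)&(z>lo)&(y>-50)&(y<192)
        if b.sum()>5: F.append((x0+2,y[b].max()));B.append((x0+2,y[b].min()))
    r=[]
    for n,A in(("front",F),("rear",B)):
        A=np.array(A);f=np.polyfit(A[:,0],A[:,1],1);k=abs(A[:,1]-np.polyval(f,A[:,0]))<4;f=np.polyfit(A[k,0],A[k,1],1)
        print(n,f.round(3),k.sum());r.append(f[1])
    m=(z<60)&(z>lo)&(y>np.mean(r)-45)&(y<np.mean(r)+45)
    g=m&(abs(x)<56); A=np.c_[x[g],y[g]-np.mean(r),np.ones(g.sum())]
    c=np.linalg.lstsq(A,z[g],rcond=None)[0]
    print("centre y",np.mean(r),"x pct",np.percentile(x[m],[1,99]).round(1),"tilt,z",c.round(3))
    q=(z>41)&(z<45.5)&(abs(x)<50)&(y>-62)&(y<r[1]-6);print("second slab seen y",np.percentile(y[q],[2,98]).round(1) if q.sum()>9 else None)
    s=bot.read_state(); t=s['tool_pos']; print(round(s['time'],2),"tcp",(t[:2]-O)@X*1000,(t[:2]-O)@Y*1000,t[2],s['wrist_force'].round(1))
if __name__=="__main__":
    import sys; fit(*map(float,sys.argv[1:]))
E
python3 fit.py
```

```text
front [-2.0000e-03  8.3287e+01] 28
rear [ -0.046 -21.373] 14
centre y 30.956879217624923 x pct [-71.3  74.8] tilt,z [-1.0000e-03 -9.0000e-03  5.3125e+01]
second slab seen y [-56.8 -28.4]
19.02 tcp 37.871322117449814 22.196310326014395 0.0660533476662213 [ 1.8 -2.6  5.8]
```

>>> {"fn": "carry_out", "kwargs": {"series": "0 0 0.004 0;-0.0096 -0.0098 0 0;-0.0096 -0.0098 0 0;0 0 0 0;0 0 -0.002 0;0 0 -0.0015 0;-0.00045 0.0009 -0.0005 0;-0.00045 0.0009 0 0;-0.00045 0.0009 0 0;-0.00045 0.0009 0 0"}}

```text
time: 20.27
tool_pos: [0.5138, -0.1102, 0.066]
tcp_rot: [1.645, 2.673, 0.001]
wrist_force: [1.3, -2.5, 5.5]
width: 0.0
grip_force: 2.6
```

>>> {"fn": "carry_out", "kwargs": {"series": "-0.00045 0.0009 -0.0002 0;-0.00045 0.0009 0 0;-0.00045 0.0009 0 0;-0.00045 0.0009 0 0;-0.00045 0.0009 0 0"}}

```text
time: 20.9
tool_pos: [0.5118, -0.1057, 0.0661]
tcp_rot: [1.645, 2.672, 0.001]
wrist_force: [0.7, -2.6, 5.4]
width: 0.002
grip_force: 2.9
```

```bash
python3 fit.py
```

```text
front [9.0000e-03 8.7737e+01] 27
rear [ 2.0000e-03 -1.7784e+01] 27
centre y 34.9766928823219 x pct [-71.   74.1] tilt,z [-4.0000e-03 -4.0000e-03  5.2941e+01]
second slab seen y [-57.  -24.4]
20.95 tcp 12.439838573860001 22.02836438774636 0.06604705144678577 [ 1.2 -1.8  5.7]
```

>>> {"fn": "carry_out", "kwargs": {"series": "-0.00045 0.0009 -0.0002 0;-0.00054 0.00107 0 0;-0.00054 0.00107 0 0;-0.00054 0.00107 0 0;-0.00054 0.00107 0 0;-0.00054 0.00107 0 0;-0.00054 0.00107 0 0;-0.00054 0.00107 0 0"}}

```text
time: 21.95
tool_pos: [0.5078, -0.0974, 0.066]
tcp_rot: [1.645, 2.672, 0.001]
wrist_force: [1.6, -3.0, 6.9]
width: -0.004
grip_force: 3.2
```

```bash
python3 fit.py
```

```text
front [3.5000e-02 9.6733e+01] 26
rear [ 0.016 -9.44 ] 21
centre y 43.64623871563667 x pct [-68.3  75.1] tilt,z [-4.000e-03 -8.000e-03  5.306e+01]
second slab seen y [-56.8 -16.6]
22.0 tcp 12.63175086873988 31.271547282707342 0.0660240409640084 [ 1.1 -3.   6.1]
```

>>> {"fn": "carry_out", "kwargs": {"series": "0 0 0.004 0;-0.0062 -0.0099 0 0;0 0 0 0;0 0 -0.002 0;0 0 -0.0015 0;-0.00045 0.0009 -0.0005 0;-0.00045 0.0009 0 0;-0.00054 0.00107 0 0;-0.00054 0.00107 0 0;-0.00054 0.00107 0 0;-0.00054 0.00107 0 0;-0.00054 0.00107 0 0;-0.00054 0.00107 0 0"}}

```text
time: 23.62
tool_pos: [0.4975, -0.0994, 0.0661]
tcp_rot: [1.644, 2.672, 0.001]
wrist_force: [2.0, -2.5, 5.3]
width: 0.003
grip_force: 2.5
```

```bash
python3 fit.py
```

```text
front [4.3000e-02 9.7041e+01] 27
rear [ 0.016 -8.361] 25
centre y 44.340137351571556 x pct [-62.6  75.3] tilt,z [-3.0000e-03 -3.0000e-03  5.3036e+01]
second slab seen y [-56.9 -15.6]
23.68 tcp 2.520206415772418 34.10911507336437 0.0660220475954671 [ 0.9 -2.4  6.1]
```

>>> {"fn": "carry_out", "kwargs": {"series": "0 0 -0.0003 0;-0.00045 0.0009 -0.0002 0;-0.00054 0.00107 0 0;-0.00054 0.00107 0 0;-0.00054 0.00107 0 0;-0.00054 0.00107 0 0;-0.00054 0.00107 0 0"}}

```text
time: 24.55
tool_pos: [0.4948, -0.0935, 0.066]
tcp_rot: [1.644, 2.671, 0.001]
wrist_force: [1.0, -3.9, 7.3]
width: -0.001
grip_force: 3.5
```

```bash
python3 fit.py
```

```text
front [1.90000e-02 1.02603e+02] 27
rear [ 0.003 -2.899] 26
centre y 49.85163203153625 x pct [-60.6  73.6] tilt,z [-4.0000e-03 -5.0000e-03  5.2884e+01]
second slab seen y [-56.7 -10.2]
24.6 tcp 2.7732876883916555 40.60538715424826 0.0660578212230581 [ 1.1 -3.6  6.8]
```

>>> {"fn": "carry_out", "kwargs": {"series": "-0.00054 0.00107 0 0;-0.00054 0.00107 0 0;-0.00054 0.00107 0 0;-0.00054 0.00107 0 0;-0.00054 0.00107 0 0;-0.00054 0.00107 0 0;-0.00054 0.00107 0 0"}}

```text
time: 25.48
tool_pos: [0.4911, -0.0859, 0.066]
tcp_rot: [1.644, 2.671, 0.001]
wrist_force: [1.0, -3.7, 7.6]
width: -0.003
grip_force: 3.5
```

```bash
python3 fit.py 44
```

```text
front [7.00000e-03 1.11101e+02] 27
rear [-0.034  1.01 ] 12
centre y 56.055317685015574 x pct [-61.8  76.1] tilt,z [-5.0000e-03 -1.0000e-02  5.2903e+01]
second slab seen y [-56.7  -6.1]
25.52 tcp 2.8774973140704088 49.01145094011015 0.0660557587741252 [ 1.6 -3.2  6.2]
```

>>> {"fn": "carry_out", "kwargs": {"series": "-0.00054 0.00107 0 0;-0.00054 0.00107 0 0;-0.00054 0.00107 0 0;-0.00054 0.00107 0 0;-0.00054 0.00107 0 0;-0.00054 0.00107 -0.0001 0;-0.00054 0.00107 -0.0001 0"}}

```text
time: 26.4
tool_pos: [0.4876, -0.0785, 0.0662]
tcp_rot: [1.643, 2.67, 0.001]
wrist_force: [0.4, -3.8, 9.5]
width: -0.003
grip_force: 4.5
```

```bash
python3 fit.py 44;python3 sedge.py
```

```text
front [-5.00000e-03  1.18582e+02] 28
-60 63 44 42 42 42 44 42 43 42 43 43 43 41 42 43 43 42 40 56 55 55 55 55 - - - - - - - - 52 51 51 51 51 51 50 50 50 49 49 49 48 48 48 37 38 38 38 38 38 37 37 37 39 37 39 38 38 37 39 38 39 37 39 54 53 53
-48 62 50 43 43 43 43 43 44 43 43 42 43 43 42 43 43 44 42 55 56 55 54 56 55 55 - - - - - - - 52 50 51 51 51 50 50 49 50 48 48 48 48 43 38 37 38 38 38 38 38 36 36 38 36 38 38 38 37 39 38 38 38 39 54 52 54
-36 63 49 42 41 40 44 44 44 42 43 43 43 42 42 43 43 42 42 55 55 54 55 55 55 54 55 - - - - - 52 51 52 50 51 51 50 51 50 48 49 48 47 49 47 37 37 37 38 39 38 39 38 38 38 37 38 36 38 37 40 38 38 37 38 54 54 52
-24 63 59 43 43 44 44 43 43 42 43 42 42 42 42 42 43 43 43 54 56 54 55 55 54 54 54 - - - - - - 51 51 51 51 51 50 51 50 49 48 48 48 48 47 37 38 36 38 38 38 38 37 38 37 37 38 37 38 38 37 38 39 38 40 54 54 54
-12 63 47 42 43 42 44 43 44 43 42 43 42 42 43 43 41 43 42 56 56 55 54 54 54 54 54 53 - - - - - 53 51 51 51 50 50 50 50 50 48 49 48 48 42 38 38 38 39 38 37 38 40 38 38 38 38 37 37 38 38 38 37 37 43 53 54 51
0 62 52 43 42 42 44 43 43 44 42 42 43 4
[... 922 characters left out ...]
1 2 46 1 36 -0 38 18 36 20 2 38 1 36 20 19 2 37 3 19 38 38 39 44 26 53 2
26.5 tcp 2.979357022539046 57.23254679062425 0.06618404087964823 [ 0.56008644 -4.29305056 10.54967485]Traceback (most recent call last):
  File "fit.py", line 22, in <module>
    import sys; fit(*map(float,sys.argv[1:]))
                ~~~^^^^^^^^^^^^^^^^^^^^^^^^^^
  File "fit.py", line 13, in fit
    A=np.array(A);f=np.polyfit(A[:,0],A[:,1],1);k=abs(A[:,1]-np.polyval(f,A[:,0]))<4;f=np.polyfit(A[k,0],A[k,1],1)
                                                                                       ~~~~~~~~~~^^^^^^^^^^^^^^^^^
    raise TypeError("expected non-empty vector for x")
TypeError: expected non-empty vector for x
```

>>> {"fn": "carry_out", "kwargs": {"series": "-0.00054 0.00107 0.0003 0;-0.00054 0.00107 0 0;-0.00054 0.00107 0 0;-0.00054 0.00107 -0.0001 0;-0.00054 0.00107 -0.0001 0;-0.00054 0.00107 -0.0001 0;-0.00054 0.00107 -0.0001 0"}}

```text
time: 27.38
tool_pos: [0.4835, -0.0706, 0.0656]
tcp_rot: [1.644, 2.671, 0.002]
wrist_force: [1.9, -2.4, 6.9]
width: 0.006
grip_force: 3.4
```

```bash
sed -i 's/^        A=np.array/        if len(A)<5: continue\n        A=np.array/' fit.py; cat > fr.py <<'E'
from prof import *
p,d=eyes.read_camera("scene"); r0,r1,c0,c1=110,240,240,420
v,u=np.mgrid[r0:r1,c0:c1];dd=cv2.medianBlur(d[r0:r1,c0:c1],3).ravel()
P=world("scene",np.c_[u.ravel(),v.ravel()],dd);x=(P[:,:2]-O)@X*1000;y=(P[:,:2]-O)@Y*1000;z=P[:,2]*1000
import sys
ymax=float(sys.argv[1]) if len(sys.argv)>1 else 192
for n,lo,hi,a,b in(("front",45,60,60,ymax),("rear",46,60,-45,120)):
    A=[]
    for x0 in range(-56,56,4):
        m=(x>x0)&(x<x0+4)&(z>lo)&(z<hi)&(y>a)&(y<b)
        if m.sum()>3: A.append((x0+2,y[m].max() if n=="front" else y[m].min()))
    A=np.array(A);k=abs(A[:,1]-np.median(A[:,1]))<8;f=np.polyfit(A[k,0],A[k,1],1);k&=abs(A[:,1]-np.polyval(f,A[:,0]))<3;f=np.polyfit(A[k,0],A[k,1],1)
    print(n,f.round(3),k.sum(),"z at edge",np.median(z[(abs(x)<50)&(z>lo)&(z<hi)&(abs(y-f[1]+(6 if n=="front" else -6))<4)]))
q=(z>40)&(z<45.5)&(abs(x)<50)&(y>-62)&(y<20);print("second from y",np.percentile(y[q],[1,2]).round(1))
s=bot.read_state(); t=s['tool_pos']; print(round(s['time'],2),"tcp",(t[:2]-O)@X*1000,(t[:2]-O)@Y*1000,t[2],s['wrist_force'].round(1))
E
python3 fr.py
```

```text
front [-2.00000e-03  1.27604e+02] 26 z at edge 48.16957709721503
rear [-8.0000e-03  2.1825e+01] 24 z at edge 54.5063861938192
second from y [-56.8 -56.3]
27.43 tcp 2.865056349851016 66.14362584611382 0.06561221821356651 [-0.2 -1.8  7.6]
```

>>> {"fn": "carry_out", "kwargs": {"series": "-0.00067 0.00134 -0.0001 0;-0.00067 0.00134 -0.0001 0;-0.00067 0.00134 0 0;-0.00067 0.00134 -0.0001 0;-0.00067 0.00134 0 0;-0.00067 0.00134 -0.0001 0;-0.00067 0.00134 -0.0001 0"}}

```text
time: 28.3
tool_pos: [0.4787, -0.0612, 0.065]
tcp_rot: [1.644, 2.671, 0.002]
wrist_force: [1.0, -2.3, 5.7]
width: -0.004
grip_force: 3.2
```

>>> {"fn": "carry_out", "kwargs": {"series": "-0.00067 0.00134 -0.0001 0;-0.00067 0.00134 0 0;-0.00067 0.00134 -0.0001 0;-0.00067 0.00134 0 0;-0.00067 0.00134 -0.0001 0;-0.00067 0.00134 0 0"}}

```text
time: 29.05
tool_pos: [0.4746, -0.0531, 0.0646]
tcp_rot: [1.644, 2.671, 0.002]
wrist_force: [1.8, -3.6, 6.6]
width: 0.001
grip_force: 2.9
```

```bash
python3 fr.py
```

```text
front [  0.    146.887] 26 z at edge 47.91131175681584
rear [9.0000e-03 4.1272e+01] 23 z at edge 53.166181711543636
second from y [-56.8 -56.3]
29.1 tcp 2.789088682971674 85.86492008659137 0.0646147618282333 [ 0.4 -2.   7.5]
```

>>> {"fn": "carry_out", "kwargs": {"series": "-0.00067 0.00134 -0.0001 0;-0.00067 0.00134 0 0;-0.00067 0.00134 -0.0001 0;-0.00067 0.00134 0 0;-0.00067 0.00134 -0.0001 0;-0.00067 0.00134 0 0;-0.00067 0.00134 -0.0001 0;-0.00067 0.00134 0 0"}}

```text
time: 30.1
tool_pos: [0.4692, -0.0423, 0.0642]
tcp_rot: [1.644, 2.672, 0.002]
wrist_force: [1.0, -3.2, 6.1]
width: 0.002
grip_force: 3.0
```

>>> {"fn": "carry_out", "kwargs": {"series": "-0.00067 0.00134 0 0;-0.00067 0.00134 0 0;-0.00067 0.00134 0 0;-0.00067 0.00134 0 0"}}

```text
time: 30.6
tool_pos: [0.464, -0.0361, 0.0626]
tcp_rot: [-1.647, -2.675, -0.0]
wrist_force: [-0.1, 0.3, -0.6]
width: -0.003
grip_force: 0.0
```

```bash
python3 fr.py
```

```text
front [7.00000e-03 1.63941e+02] 26 z at edge 47.57523129866348
rear [1.5000e-02 6.0005e+01] 22 z at edge 47.812111822580604
second from y [-57.1 -56. ]
30.65 tcp 0.5775060059641977 106.03392653899697 0.06223060003870873 [-1.3  0.2 -0.3]
```

>>> {"fn": "carry_out", "kwargs": {"series": "0 0 -0.0005 0;0 0 0 0"}}

```text
time: 30.9
tool_pos: [0.4637, -0.0361, 0.0617]
tcp_rot: [-1.646, -2.674, 0.001]
wrist_force: [0.6, 0.6, 0.7]
width: 0.003
grip_force: 0.0
```

>>> {"fn": "carry_out", "kwargs": {"series": "-0.00045 0.0009 -0.0004 0;-0.00045 0.0009 -0.0003 0;-0.00045 0.0009 0 0"}}

```text
time: 31.28
tool_pos: [0.4628, -0.0335, 0.0614]
tcp_rot: [-1.647, -2.675, 0.0]
wrist_force: [0.4, 0.4, 0.1]
width: -0.002
grip_force: 0.0
```

>>> {"fn": "carry_out", "kwargs": {"series": "0 0 -0.0008 0;0 0 0 0"}}

```text
time: 31.52
tool_pos: [0.4629, -0.0335, 0.061]
tcp_rot: [-1.647, -2.675, -0.0]
wrist_force: [-1.4, 0.9, 4.4]
width: 0.002
grip_force: 2.1
```

>>> {"fn": "carry_out", "kwargs": {"series": "-0.00045 0.0009 -0.0004 0;-0.00045 0.0009 -0.0002 0;-0.00045 0.0009 0 0"}}

```text
time: 31.9
tool_pos: [0.4629, -0.0315, 0.061]
tcp_rot: [1.645, 2.673, 0.001]
wrist_force: [0.2, -2.3, 4.3]
width: -0.002
grip_force: 2.4
```

Press to about 8 N and carry on across the bed.

>>> {"fn": "carry_out", "kwargs": {"series": "-0.00045 0.0009 -0.0003 0;-0.00045 0.0009 -0.0002 0;-0.00067 0.00134 0 0;-0.00067 0.00134 0 0;-0.00067 0.00134 0 0;-0.00067 0.00134 0 0;-0.00067 0.00134 0 0"}}

```text
time: 32.78
tool_pos: [0.4595, -0.023, 0.061]
tcp_rot: [1.645, 2.672, 0.002]
wrist_force: [2.1, -2.8, 7.0]
width: -0.001
grip_force: 3.3
```

```bash
python3 fr.py
```

```text
front [-4.00000e-03  1.74993e+02] 23 z at edge 47.69697048875199
rear [-7.0000e-03  6.9938e+01] 24 z at edge 47.7926039134946
second from y [-56.9 -56.7]
32.83 tcp 2.8341490197792707 119.48946447627212 0.06102399545238991 [ 0.9 -1.9  7.1]
```

>>> {"fn": "carry_out", "kwargs": {"series": "-0.00067 0.00134 0 0;-0.00067 0.00134 0 0;-0.00067 0.00134 0 0;-0.00067 0.00134 0 0;-0.00067 0.00134 0 0;-0.00067 0.00134 0 0;-0.00067 0.00134 0 0;-0.00067 0.00134 0 0;-0.00067 0.00134 0 0;-0.00067 0.00134 0 0"}}

```text
time: 34.08
tool_pos: [0.4528, -0.0095, 0.061]
tcp_rot: [1.645, 2.672, 0.002]
wrist_force: [2.0, -2.8, 6.6]
width: 0.002
grip_force: 3.4
```

```bash
python3 fr.py 197
```

```text
front [-1.00000e-03  1.89587e+02] 24 z at edge 47.49931368195604
rear [-2.8000e-02  8.6205e+01] 22 z at edge 47.72228828258185
second from y [-56.7 -56.4]
34.12 tcp 2.8825730632736883 134.52644062112685 0.0610047349560232 [ 0.1 -2.7  6.4]
```

>>> {"fn": "carry_out", "kwargs": {"series": "-0.00054 0.00107 0 0;-0.00054 0.00107 0 0;-0.00054 0.00107 0 0;-0.00054 0.00107 0 0;-0.00054 0.00107 0 0;-0.00054 0.00107 0 0;-0.00045 0.0009 0 0;-0.00045 0.0009 0 0"}}

```text
time: 35.12
tool_pos: [0.4488, -0.0014, 0.061]
tcp_rot: [1.644, 2.672, 0.002]
wrist_force: [1.5, -3.7, 6.4]
width: -0.0
grip_force: 3.2
```

>>> {"fn": "carry_out", "kwargs": {"series": "-0.00045 0.0009 -0.0001 0;-0.00045 0.0009 0 0;-0.00045 0.0009 0 0;-0.00045 0.0009 0 0;-0.00045 0.0009 0 0;-0.00045 0.0009 0 0"}}

```text
time: 35.88
tool_pos: [0.4462, 0.004, 0.061]
tcp_rot: [1.644, 2.671, 0.002]
wrist_force: [2.0, -3.4, 5.7]
width: 0.005
grip_force: 3.3
```

```bash
python3 fr.py 199; python3 look.py pics/s5.png
```

```text
front [1.20000e-02 1.97251e+02] 26 z at edge 47.92567203249287
rear [4.000e-03 9.443e+01] 21 z at edge 47.64309783526449
second from y [-56.5 -56.1]
35.92 tcp 3.06517412203235 149.43011876013193 0.06099245611966629 [ 1.5 -3.3  7.5]
35.975 [0.44618945 0.0040293  0.0609884 ] [ 2.45492876 -4.42197851  5.85133391]
35.975 [0.44618945 0.0040293  0.0609884 ] [ 2.45492876 -4.42197851  5.85133391]
```

View pics/s5.png

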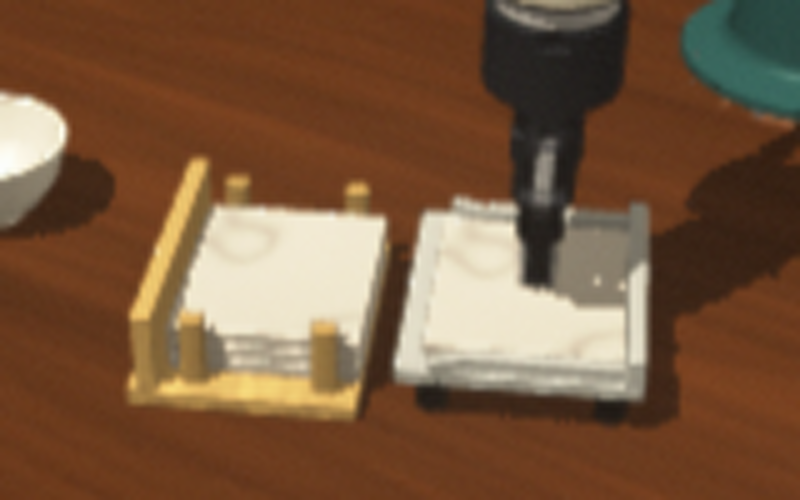

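>>> {"fn": "carry_out", "kwargs": {"series": "0 0 0.005 0;0 0 0.01 0;0.0109 -0.0232 0 0;0.0109 -0.0232 0 0;0.0109 -0.0233 0 0;0 0 0 0;0 0 -0.008 0;0 0 -0.007 0;0 0 -0.003 0;0 0 0 0"}}

```text
time: 37.22
tool_pos: [0.4759, -0.0646, 0.0559]
tcp_rot: [-1.646, -2.675, 0.001]
wrist_force: [-0.3, -0.9, 0.9]
width: -0.0
grip_force: 0.0
```

```bash
python3 fr.py 199
```

```text
front [1.70000e-02 1.97647e+02] 23 z at edge 47.454566090517176
rear [5.000e-03 9.449e+01] 15 z at edge 47.9183709972959
second from y [-56.8 -56. ]
37.27 tcp -1.004009498406484 74.53759618317525 0.0562480373483719 [ 0.2 -0.3  0.4]
```

>>> {"fn": "carry_out", "kwargs": {"series": "-0.00045 0.0009 0 0;-0.00045 0.0009 0 0;-0.00045 0.0009 0 0;-0.00045 0.0009 0 0;-0.00045 0.0009 0 0"}}

```text
time: 37.9
tool_pos: [0.4742, -0.0605, 0.0565]
tcp_rot: [1.647, 2.675, 0.0]
wrist_force: [-0.3, 0.9, -0.1]
width: 0.0
grip_force: 0.0
```

>>> {"fn": "carry_out", "kwargs": {"series": "-0.00022 0.00045 0 0;-0.00022 0.00045 0 0;-0.00022 0.00045 0 0;-0.00022 0.00045 0 0"}}

```text
time: 38.4
tool_pos: [0.474, -0.0595, 0.0567]
tcp_rot: [1.645, 2.674, -0.001]
wrist_force: [1.9, -5.2, -1.1]
width: -0.004
grip_force: 3.0
```

>>> {"fn": "carry_out", "kwargs": {"series": "-0.00022 0.00045 0 0;-0.00022 0.00045 0 0;-0.00022 0.00045 0 0"}}

```text
time: 38.78
tool_pos: [0.474, -0.0593, 0.0571]
tcp_rot: [1.643, 2.673, -0.002]
wrist_force: [2.4, -11.1, -2.9]
width: -0.001
grip_force: 5.1
```

Resistance rises to 11 N with no motion, so the slab is home against the stop. Backing off.

>>> {"fn": "carry_out", "kwargs": {"series": "0.00045 -0.0009 0 0;0.0013 -0.0027 0 0;0.0013 -0.0027 0 0;0 0 0 0;0 0 0.02 0;0 0 0.04 0;0 0 0.05 0;0.03 -0.03 0.05 0;0.03 -0.03 0 0;0 0 0 0"}}

```text
time: 40.02
tool_pos: [0.5362, -0.1238, 0.2151]
tcp_rot: [1.648, 2.672, 0.001]
wrist_force: [-1.0, -0.2, -1.1]
width: 0.003
grip_force: 0.0
```

```bash
python3 fr.py 199; python3 look.py pics/s6.png; python3 prof.py | cut -c1-330
```

```text
front [8.00000e-03 1.97444e+02] 25 z at edge 47.82922193049149
rear [-1.0000e-02  9.4581e+01] 22 z at edge 47.64140647488624
second from y [-56.8 -56.5]
40.08 tcp 25.089277989094587 -3.411616364736226 0.21392696742612108 [-0.1  0.2 -0.1]
40.125 [ 0.53350902 -0.12202887  0.21327394] [-0.46076203 -0.10380896 -0.02669966]
40.125 [ 0.53350902 -0.12202887  0.21327394] [-0.46076203 -0.10380896 -0.02669966]
(-60, -48) - - - - - - - - 43 43 43 41 43 42 43 - - - - - - - - - - - - - 41 25 1 -0 -0 0 18 36 36 37 39 46 47 47 47 48 47 48 47 47 48 46 47 47 46 47 46 47 46 47 46 47 47 47 46 47 46 47 53 53 52 - -0 2
(-48, -35) - - - - - - - - 42 42 42 42 - 290 - - - - - - - - - - - - 44 43 42 39 -1 0 0 1 -0 38 37 37 39 48 48 47 602 605 631 636 638 48 605 584 48 48 47 49 46 46 46 47 46 48 47 48 46 46 46 46 52 53 52 - -1 1
(35, 48) - - - - - - - 571 574 577 579 581 582 584 585 586 587 587 587 587 587 587 587 586 583 583 587 585 584 581 575 560 556 3 1 38 37 38 38 47 48 47 48 47 47 46 46 47 47 47 47 47 47 46 47 48 48 47 47 47 47 47 48 47 46 46 52 53 52 - 0 -0
(48, 60) - - - - - - - - - - 574 576 577 578 581 582 583 584 585 586 586 587 587 590 591 590 589 587 578 569 560 549 2 -1 18 37 38 36 38 47 47 47 47 47 47 46 48 46 46 47 48 46 47 47 47 47 46 47 48 48 47 48 48 48 48 46 53 54 53 - -1 1
40.175 tcp rackframe 24.3392793715917 -1.8568310096191885 0.2130514520486705 [ 0.48922906 -0.35596815 -0.21405723]
```

View pics/s6.png

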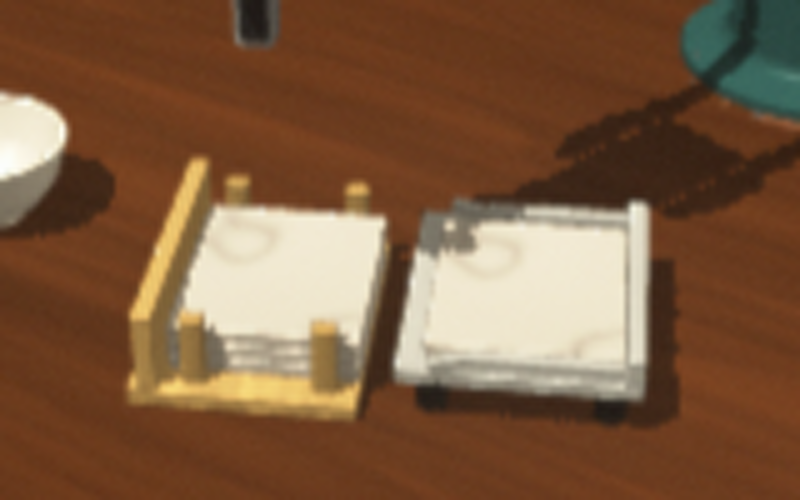

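The slab lies flat at 47–48 mm from about y 92 up to the stop with no gap (right part of the picture, px 430–630). The stack of three is flush in the rack, and the arm is clear.

```bash
python3 -c "
from workcell import bot
print(bot.finish_job())"
```

```text
the job is handed in; nothing more can be done
None
```

The job is handed in at about 40 s of the 64 s: the top slab lies flat and square on the stand, home against the stop (it did not move under an 11 N push), and the three lower slabs show no visible shift; the hand-in call returned no verdict, and I did not re-measure the jar, bowl and board.

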